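Slide the dryer's lid over its lip and park it

TASK

Open the slide dryer on the bench: from its closed end, hook the fingers under the hood of the black lid, lift the lid's leading end up over the metal lip, and slide the lid out of its grooves onto the white parking deck beyond the lip until its tail drops too and it lies flat there. Ease it, never force it, and leave everything else on the bench where it stands.

Things in the scene. Friction and masses are not known exactly. Their poses are not given: they have to be found in the camera images.
- dryer: White bench-top slide dryer (all sizes in mm), fixed, 360 long (x -172 to 188) by 154 wide, with an 85 high console along its +y side (y 77 to 130, x -120 to 188). Origin at bench level below the middle of the lip; +x is the way the lid slides out, +z up. Ledges under the lid, and the parking deck, are 60 high. Well: x -160 (end wall, top at 78) to -4; side walls 124 apart.
- lip_top (a point): middle of the aluminium lip's top, 67 above the bench and 7 above ledges and deck; the lip spans the well's exit end, x -4 to 4 of the dryer. It blocks the closed lid.
- groove_mouth (a point): point midway between the exit ends of the two grooves. Their roofs cover the lid's long edges only from the end wall (x -160) to here (x -90); underside 72 above the bench (this point), top 77: 6 of play above the lid, so its leading end rises 7 to clear the lip and at most about 13 before the lid meets the roofs.
- deck_mid (a point): middle of the flat parking deck (x 91 of the dryer, 60 above the bench). The deck runs from the lip (x 4) to an end stop (x 178, top at 68), side rims 124 apart, tops at 68. The 150 long lid fits between lip and stop with 24 to spare.
- lid: Loose black plastic lid, 150 (x) by 120 (y) by 6 thick, 0.3 to 0.65 kg; origin at the centre of its underside, +x to its leading end, as the dryer's +x. It starts closed, its centre about x -82 of the dryer. Pushed out, it tips forward when its middle passes the lip, riding on it, and lies flat when its tail has dropped past the lip.
- lid_lead (a point): middle of the leading edge of the lid's underside (75 ahead of the lid's origin)
- hood_edge (a point): middle of the hood's free upper edge, inner side (34 ahead of, 43 above the lid's origin). The hood is a plate 98 wide, 4 thick, rising from the lid's top at x 60 and leaning back to -x, 35 degrees from vertical. Below it a space open to -x, 90 wide between cheeks. Fingers leaning 35 degrees, pointing to +x and down, lie flat against it: raise to lift, move to +x to push.
- mailer: white plastic slide mailer, 85 x 30 x 20, lying at the robot's side of the dryer, loose, to be left alone; origin at the centre of its underside
- slide_box: cream slide box, 100 x 82 x 32, behind the dryer's end wall, loose, to be left alone; origin at the centre of its underside
- amber: amber glass bottle, 64 across, 130 high, loose, to be left alone; origin at the centre of its underside
- beaker: glass beaker, 72 across, 90 high, loose, to be left alone; origin at the centre of its underside
- jar: white plastic jar, 76 across, 80 high, loose, to be left alone; origin at the centre of its underside
- brush: brush 170 long, lying flat (origin at its underside), loose, to be left alone
- rack: grey slide rack, open box 110 x 80 x 45, loose, to be left alone; origin at the centre of its underside
Things that resemble listed ones, but are neither listed nor needed, are in the scene too. Of the things like the lid, leave any that is pink or turquoise; of the rest the smaller one is meant.

How it is judged:
By the outcome, as a careful person would: the job done as asked, in the order asked, and still so for the second after the job is handed in, with the robot touching nothing.
It also fails if it takes over 42 s, if anything falls off the work surface, if the arm or the gripper's body presses on something with over 40 N, if the wrist force passes 120 N, or if a joint passes its speed limit or range.

ROBOT

A 6-joint arm with a two-finger parallel gripper is mounted at the origin on the work surface. World frame = base frame: x ahead of the robot, y to its left, z up, the work surface at z = 0. Lengths are in mm, angles in degrees, forces in N, time in s.
With the tool pointing down it reaches from about 300 to 850 mm from the base axis. Payload 4.2 kg.
Tool frame: the origin (TCP) lies at the very end of the fingers, on their centre line; the grasp point (between the pads) lies 19 mm behind it (env.tcp_to_grasp is the distance from the TCP to the grasp point, in mm); z points along the fingers, y is the line along which they close (so a half turn about z gives the same grasp; the last joint's range is limited). The gripper opens to 91 mm and grips with 3 to 60 N. Pads are 32 mm wide; open, the fingers measure 118 mm over their backs; the gripper's body (76 mm by 178 mm) begins 60 mm behind the grasp point.
Start: joints at [68.182, 18.312, 89.639, -0, 72.044, -1.146], TCP at [202.991, 537.994, 213.976] pointing down, gripper open.
Joint ranges: [-177.97, 177.97], [-48.28, 115.42], [12.27, 149.76], [-77.06, 257.06], [2.81, 150.46], [-146.56, 146.56]. Speed limits (degrees/s): [147.25, 147.25, 180, 180, 180, 180].

INTERFACE

Orientations are given as [roll, pitch, yaw] about the fixed x, y, z axes, in that order (R = Rz(yaw) Ry(pitch) Rx(roll)).
In Python, from workcell import env gives the robot as it stands.
- The arm moves only by the tool move_arm, never from a script. Its argument "plan" is a list of rows, each a list of 3 entries, a list of its own where there are three numbers: the shift along the world's x, y, z in cm, then the turn about the world's z in degrees, then the closure, from 0 (fully open) to 1 (shut). In form: [[[x, y, z], turn, claw], ...]. A call has 1 to 5 rows; each row shifts and turns the commanded pose from where the row before left it; what a row does not reach is not made up. A row lasts 1/10 s, in which the tool goes at most 50 mm and 8.59 degrees, less where a joint would pass 70% of its speed; a pose out of reach is approached as far as the arm can. A call is refused whole if a number of a shift passes 5 or a number of a turn 8.59, either way. A call with a gripper value outside its range is refused whole. The fingers move at their own pace and stop on an object; "squeeze" is the grip in N (left out, the last holds). Time passes only in rows, so rows that do not move let the fingers close. It gives the time, the measured TCP pose, the force, the opening and the grip force at its end, in the units of the state.
- env.state(): the state, without advancing time (a new reading comes with each control period).
- env.grab_frame(name): name is "scene" or "top" or "wrist"; returns a dict with "frame" (420x560x3 uint8, red, green, blue), "z_map" (420x560 float32, mm along the optical axis (not along the pixel's ray), 0 where there is no reading), "fovy" (degrees; the focal length in pixels is half the picture's height over the tangent of half this angle, whatever the lens; pixels are square), "cx", "cy" (the principal point, pixels), "position" and "orientation" of the camera in the world. Camera axes: x right, y down, z forward; pixel columns grow to the right and rows downward; lengths in mm; the calibration is good to about 2 mm. A picture is of the moment at which its call begins.
- env.job_done(): hands the job in; it is judged then, once.
Trained networks look in a picture, given as the dict that the camera call returned (one of the last four; its "shot" number tells which), for a name from the list of things; names that differ only in an ending like _2 or _b are one class to them, and where a whole thing is asked for, a point or a joint stands for the part that bears it (a point fixed in the world has none). Each returns a list of dicts, best first, with "score" (0 to 1); they miss things now and then, are a little off and sometimes report something else, mostly with a low value. They report only what shows in the picture. A call takes as long as a camera call. They do not tell look-alikes from the thing itself.
- env.search_frame(picture, label): "point" ([column, row] in pixels, amid what is visible of it).
- env.landmark_of(picture, label): "point" ([column, row] in pixels: a listed point, or the origin of a listed thing).
The state is a dict: "time_s": time; "qpos": joint angles; "qvel": joint speeds; "effort": joint torques, N m; "ee_pos": TCP position; "ee_rot": TCP orientation; "force": force on the tool from outside, world axes, zero at the start; "torque": the same for the moment, N m; "gripper_width": finger opening in mm; "gripper_force": force on a finger pad.
Only numpy, scipy, OpenCV 4.12 (cv2) and the standard library are available. Lean on these libraries where they do the work, as an engineer would, in place of code of your own. Each camera call takes 0.05 s, during which the arm holds its last target. There are 200 camera calls.

## Working session

There is one attempt and no reset: what is moved stays moved. The work goes in short steps, Python scripts to look and compute and a tool call to move; the robot and the scene stay as the last step left them, time stands still between calls to the robot, and variables do not carry over. Pictures are saved under pics/ and viewed, at most 10 in all, crops included, and the job is handed in when it is done.

Besides the shell and the picture viewer there is one more tool, called after ">>>" by a JSON object that holds its "fn" and its "kwargs". move_arm: Moves the arm, as the interface text tells. Its arguments: {"type":"object","properties":{"plan":{"type":"array","items":{"type":"array"}},"squeeze":{"type":"number"}},"required":["plan"]}

```bash
mkdir -p pics; ls
cat > h.py <<'E'
import numpy as np, cv2
from scipy.spatial.transform import Rotation as R
from workcell import env
def rot(o):
    o=np.array(o,float)
    return o if o.shape==(3,3) else R.from_euler('xyz',o,degrees=True).as_matrix()
def f(p): return p["frame"].shape[0]/2/np.tan(np.radians(p["fovy"]/2))
def ray(p,uv): 
    return rot(p["orientation"])@np.array([(uv[0]-p["cx"])/f(p),(uv[1]-p["cy"])/f(p),1])
def world(p,uv):
    u,v=int(round(uv[0])),int(round(uv[1])); z=p["z_map"][max(v-1,0):v+2,max(u-1,0):u+2]; z=z[z>0]
    return np.array(p["position"])+ray(p,uv)*np.median(z) if z.size else None
def atz(p,uv,z):
    d=ray(p,uv); c=np.array(p["position"]); return c+d*(z-c[2])/d[2]
def proj(p,w):
    q=rot(p["orientation"]).T@(np.array(w)-p["position"]); return q[:2]/q[2]*f(p)+[p["cx"],p["cy"]]
def save(p,n): cv2.imwrite(f"pics/{n}.png",p["frame"][:,:,::-1])
E
python3 - <<'E'
from h import *
np.set_printoptions(precision=1,suppress=True)
print(env.state())
for c in ["scene","top"]:
    p=env.grab_frame(c); save(p,c+"0"); print(c,p["position"],p["orientation"],p["fovy"])
    for l in ["dryer","lip_top","groove_mouth","deck_mid","lid","lid_lead","hood_edge","mailer","slide_box"]:
        print(l,[(np.round(d["point"]),round(d["score"],2),world(p,d["point"])) for d in env.landmark_of(p,l)][:4])
E
```

```text
pics
{'time_s': 0.0, 'qpos': array([68.2, 18.4, 89.7,  0. , 72. , -1.1]), 'qvel': array([-0.1,  0.1,  0. , -0. , -0. ,  0. ]), 'effort': array([ -0. , -41.2, -23.2,   0.1,   0. ,  -0. ]), 'ee_pos': array([202.8, 537.5, 213.1]), 'ee_rot': array([-179.9,   -0. ,  159.3]), 'force': array([ 0.4, -1. , -0. ]), 'torque': array([ 0.,  0., -0.]), 'gripper_force': 0.0, 'gripper_width': 91.45479322179118}
scene [1231.9  329.  1300.7] [-147.6    0.4  108.5] 43.53133484668663
dryer [(array([239., 216.]), 0.87, array([544.1, -50.2,  65.5]))]
lip_top []
groove_mouth [(array([258., 200.]), 0.66, array([478.1, -20.4,  67.9]))]
deck_mid [(array([211., 202.]), 0.6, array([ 520. , -145.3,   59.8])), (array([176., 162.]), 0.48, array([ 390. , -326.6,   13. ]))]
lid [(array([205., 127.]), 0.85, array([ 225.8, -297.7,    5.9])), (array([438., 276.]), 0.71, array([520.7, 510.7,   7. ])), (array([266., 209.]), 0.62, array([499.5,  13.7,  67.5])), (array([390., 175.]), 0.56, array([228. , 315.5,   7.1]))]
lid_lead [(array([185., 122.]), 0.98, array([ 225.4, -372.3,    2.7])), (array([464., 285.]), 0.89, arra
[... 1421 characters left out ...]
0.8,    6.1])), (array([ 84., 204.]), 0.74, array([521.4, 589.1,  -0.5])), (array([181., 359.]), 0.68, array([110.7, 305.6,   6.4])), (array([323., 205.]), 0.62, array([500. , -64. ,  66.7]))]
hood_edge [(array([178., 338.]), 0.97, array([163.5, 313.2,   8.8])), (array([ 93., 197.]), 0.93, array([529.1, 546.1,  43.8])), (array([307., 207.]), 0.81, array([495.2, -22.4,  69. ])), (array([427., 315.]), 0.72, array([ 213.8, -341.3,    6.6]))]
mailer [(array([332., 247.]), 0.93, array([393.3, -92.2,  19.2])), (array([227., 234.]), 0.68, array([431. , 190.1,  30. ]))]
slide_box [(array([226., 233.]), 0.84, array([433.2, 192.2,  31.1])), (array([374., 124.]), 0.68, array([ 743.4, -224.4,   28.3]))]
```

View pics/scene0.png

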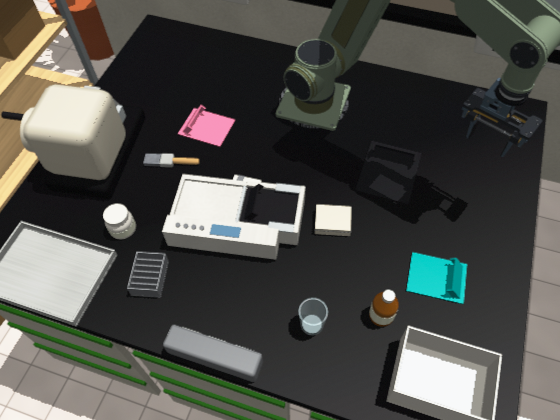

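View pics/top0.png

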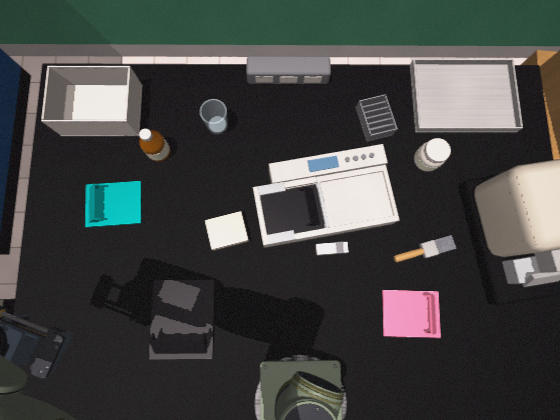

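The scene view shows the dryer at (235,215), with a black lid in its well at (268,205). The top view shows the dryer at (320,205) and four lid-like things:
- pink at (411,314)
- turquoise at (113,203)
- a larger black one at (182,317)
- the black one in the dryer at (292,208)

Pink and turquoise are excluded. The smaller of the two black ones is the lid in the dryer. I'll confirm that in a crop and fit the dryer's pose.

Run:
```python
from h import *
np.set_printoptions(precision=1,suppress=True)
print([a for a in dir(env) if a[0]!='_'])
p=env.grab_frame("top")
H,W=p["z_map"].shape
v,u=np.mgrid[:H,:W]
z=p["z_map"]; d=np.stack([(u-p["cx"])/f(p),(v-p["cy"])/f(p),np.ones_like(z)],-1)*z[...,None]
P=d@rot(p["orientation"]).T+np.array(p["position"]); P[z==0]=0
np.save("P.npy",P)
def comp(lo,hi,box):
    m=(P[...,2]>lo)&(P[...,2]<hi)&(P[...,0]>box[0])&(P[...,0]<box[1])&(P[...,1]>box[2])&(P[...,1]<box[3])
    n,l,s,c=cv2.connectedComponentsWithStats(m.astype(np.uint8))
    k=1+np.argmax(s[1:,4]); return P[l==k]
B=(380,680,-280,150)
for nm,lo,hi in [("console",81,89),("deck/ledge",57,63.5),("lid",64,69),("wall78",75,80)]:
    q=comp(lo,hi,B); print(nm,len(q),cv2.minAreaRect(q[:,:2].astype(np.float32)),q[:,2].mean())
big=cv2.resize(p["frame"][140:260,235:415],None,fx=4.4,fy=4.4,interpolation=cv2.INTER_CUBIC)[:,:,::-1]
a=cv2.resize(p["frame"][270:370,130:240],None,fx=1,fy=1)
cv2.imwrite("pics/crop1.png",big)
# hood profile in lid: high points
m=(P[...,2]>88)&(P[...,0]>400)&(P[...,0]<600)&(P[...,1]>-120)&(P[...,1]<60)
print("hood",m.sum(),P[m].mean(0),P[m].max(0),P[m].min(0),cv2.minAreaRect(P[m][:,:2].astype(np.float32)))
b=(P[...,0]>100)&(P[...,0]<330)&(P[...,1]>200)&(P[...,1]<400)&(P[...,2]>4)&(P[...,2]<70)
print("loose black",cv2.minAreaRect(P[b][:,:2].astype(np.float32)))
```

```text
['Unreachable', 'grab_frame', 'job_done', 'landmark_of', 'search_frame', 'state', 'tcp_to_grasp']
console 2126 ((608.4009399414062, -79.96347045898438), (56.06045150756836, 308.32537841796875), 10.077279090881348) 85.78318738587764
deck/ledge 2757 ((518.16650390625, -153.2137451171875), (124.16242980957031, 176.87246704101562), 10.3422212600708) 60.50889927901193
lid 2008 ((497.6535949707031, -30.705154418945312), (155.82916259765625, 248.16868591308594), 7.923803806304932) 66.61439841299742
wall78 667 ((479.3143310546875, 62.83481979370117), (155.73439025878906, 86.6410140991211), 9.278366088867188) 77.66910419384129
hood 321 [522.2 -25.4  95.8] [599.8  56.  109.5] [442.  -98.5  88. ] ((520.8304443359375, -21.052818298339844), (154.3306884765625, 157.717041015625), 89.81078338623047)
loose black ((216.28016662597656, 301.98193359375), (226.78199768066406, 191.39784240722656), 1.8441863059997559)
```

View pics/crop1.png

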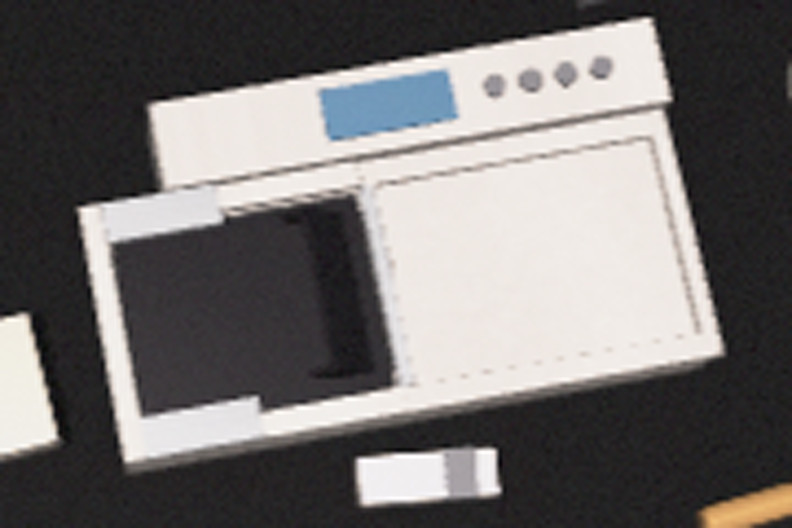

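The crop shows the black lid sitting closed in the well, from (115,240) to (395,390). Its hood runs across at (340,295), and the lip is at (385,285). The loose black look-alike is bigger, so this is the lid to move. Next I'll measure the hood in the dryer frame.

```bash
cat >> h.py <<'E'
YAW=-79.8; O=np.array([501.2,-64.5,0]); RD=R.from_euler('z',YAW,degrees=True).as_matrix()
def tod(P): return (np.asarray(P)-O)@RD
def tow(P): return np.asarray(P)@RD.T+O
def cloud(p):
    z=p["z_map"];H,W=z.shape;v,u=np.mgrid[:H,:W]
    d=np.stack([(u-p["cx"])/f(p),(v-p["cy"])/f(p),np.ones_like(z)],-1)*z[...,None]
    P=d@rot(p["orientation"]).T+np.array(p["position"]); P[z==0]=-999
    return P
def hood(p):
    D=tod(cloud(p)); m=(D[...,2]>72)&(D[...,2]<120)&(abs(D[...,1])<40)&(D[...,0]>-100)&(D[...,0]<170)
    return D[m]
E
python3 - <<'E'
from h import *
np.set_printoptions(precision=1,suppress=True)
for c in ["top","scene","wrist"]:
    p=env.grab_frame(c)
    D=tod(cloud(p))
    q=hood(p); print(c,len(q))
    for a in range(72,116,4):
        s=q[(q[:,2]>=a)&(q[:,2]<a+4)]
        if len(s): print(a,len(s),np.percentile(s[:,0],[5,50,95]),s[:,1].min(),s[:,1].max())
    for nm,lo,hi,yl,yh in [("console",82,89,70,140),("deck",58,63,-70,70)]:
        m=(D[...,2]>lo)&(D[...,2]<hi)&(D[...,1]>yl)&(D[...,1]<yh)&(abs(D[...,0])<220)
        s=D[m]
        if len(s): print(nm,np.percentile(s,[.5,99.5],axis=0).ravel(),s[:,2].mean())
E
```

```text
top 269
72 28 [-24.2 -22.3  -4.2] -39.215642915079926 39.063260942832194
76 28 [-26.7 -25.  -22.9] -39.150589359252265 35.80821682876938
80 22 [-29.3 -27.9 -25.9] -39.51371989505571 38.15402333689879
84 24 [-31.7 -30.2 -27.5] -34.24479096377903 37.625473522028564
88 30 [-34.9 -33.  -31.6] -39.932117886598824 39.87578289513566
92 30 [-37.9 -36.2 -34. ] -37.610718503822945 39.3740217220287
96 17 [-40.5 -38.9 -37.7] -35.404932255059734 38.6761961745317
100 50 [-46.8 -42.3 -39.4] -39.66249852556165 38.43685965064453
104 39 [-47.4 -45.2 -42.4] -35.50309305606111 37.94906760819206
108 1 [-45.1 -45.1 -45.1] -28.22541297789722 -28.22541297789722
console [-118.4   76.6   82.1  186.   130.    88.9] 85.81662642179265
deck [-110.2  -60.    58.1  178.1   62.5   62.9] 60.591145734591926
scene 177
72 24 [-85.8 -23.8  -2.7] -38.653556397964685 39.501655722014796
76 14 [-27.8 -26.5 -23.8] -32.54843205959143 32.43759539402286
80 12 [-30.1 -28.2 -25.9] -35.398217498581744 35.07525466183673
84 24 [-33.8 -31.1 -27.7] -37.02226529833916 34.79659403956933
88 19 [-37.1 -34.2 -32.5] -38.589588822028844 36.2279390527502
92 17 [-39.  -37.  -35.6] -35.661325569168646 35.50807625947975
96 16 [-46.2 -40.8 -38.8] -38.05998837879144 32.40009460723786
100 33 [-47.4 -44.3 -40.9] -37.26059116802279 39.07863488108793
104 15 [-48.3 -45.1 -41.6] -36.024925251887105 34.863872202662485
108 3 [-47.4 -46.  -45.7] -19.925287848005222 16.49411059116758
console [-119.5   79.5   82.1  185.6  134.8   88.9] 85.25079256455757
deck [-156.9  -63.2   58.   177.8   60.9   63. ] 60.533905569862135
wrist 0
```

>>> {"fn": "move_arm", "kwargs": {"plan": [[[2.2, -4.2, 0], 2.4, 0], [[2.2, -4.2, 0], 2.4, 0], [[2.2, -4.2, 0], 2.4, 0], [[2.2, -4.2, 0], 2.4, 0], [[2.2, -4.2, 0], 2.4, 0]]}}

```text
time_s: 1.7
ee_pos: [313.5, 326.4, 214.2]
ee_rot: [180.0, 0.0, 171.5]
force: [0.4, -0.6, 0.4]
gripper_width: 91.1
gripper_force: 0.0
```

>>> {"fn": "move_arm", "kwargs": {"plan": [[[2.2, -4.2, 0], 2.4, 0], [[2.2, -4.2, 0], 2.4, 0], [[2.2, -4.2, 0], 2.4, 0], [[2.2, -4.2, 0], 2.4, 0], [[2.2, -4.2, 0], 2.4, 0]]}}

```text
time_s: 2.2
ee_pos: [423.6, 116.2, 214.3]
ee_rot: [180.0, 0.1, -176.6]
force: [1.1, 1.4, 0.1]
gripper_width: 91.2
gripper_force: 0.0
```

>>> {"fn": "move_arm", "kwargs": {"plan": [[[1.75, -3.45, 0], 1.7, 0.6], [[1.75, -3.45, 0], 1.7, 0.6], [[1.75, -3.45, 0], 1.7, 0.6], [[1.75, -3.45, 0], 1.7, 0.6], [[0, 0, 0], 0, 0.6]], "squeeze": 10}}

```text
time_s: 2.7
ee_pos: [494.9, -23.5, 213.9]
ee_rot: [-179.9, 0.1, -170.1]
force: [-0.9, 0.0, -0.2]
gripper_width: 54.0
gripper_force: 0.0
```

>>> {"fn": "move_arm", "kwargs": {"plan": [[[0, 0, -3], 0, 0.6], [[0, 0, -3], 0, 0.6], [[0, 0, -2.5], 0, 0.6], [[0, 0, 0], 0, 0.6]]}}

```text
time_s: 3.1
ee_pos: [490.1, -19.2, 126.1]
ee_rot: [179.9, -0.4, -169.9]
force: [-1.1, 0.6, 0.5]
gripper_width: 36.6
gripper_force: 0.0
```

Run:
```python
from h import *
np.set_printoptions(precision=1,suppress=True)
s=env.state(); print(tod(s["ee_pos"]),s["ee_rot"],s["gripper_width"],s["force"],s["time_s"])
p=env.grab_frame("scene"); 
for w in [s["ee_pos"]]: print(proj(p,w))
cv2.imwrite("pics/pre.png",cv2.resize(p["frame"][120:280,150:350],None,fx=3.6,fy=3.6,interpolation=cv2.INTER_CUBIC)[:,:,::-1])
```

```text
[-46.5  -2.9 126.1] [ 179.9   -0.4 -169.9] 36.60302748363227 [-1.1  0.6  0.5] 3.1
[255.2 191.5]
```

View pics/pre.png

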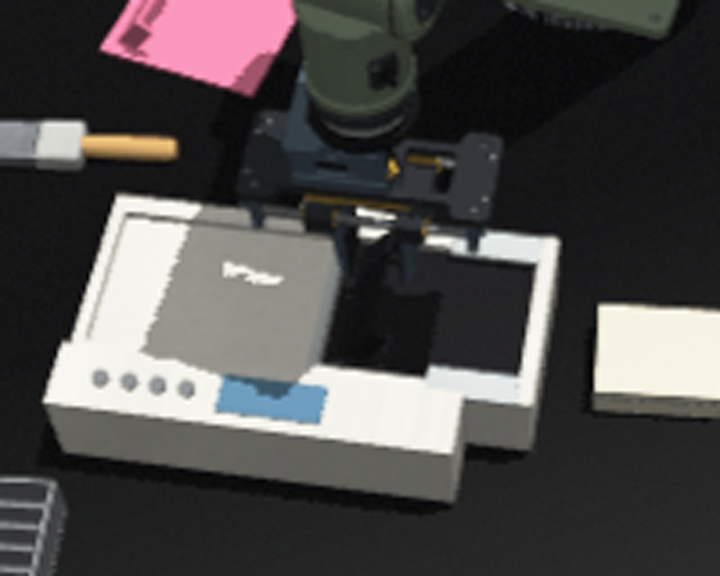

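The picture shows the fingers straddling the hood: front finger at (345,265), rear finger at (408,275). I'll go down and pinch the hood's edge with one finger under it.

>>> {"fn": "move_arm", "kwargs": {"plan": [[[0, 0, -1.5], 0, 0.6], [[0, 0, -1.4], 0, 0.6], [[0, 0, 0], 0, 0.6], [[0, 0, 0], 0, 0.6], [[0, 0, 0], 0, 0.6]]}}

```text
time_s: 3.65
ee_pos: [494.0, -19.9, 101.4]
ee_rot: [-180.0, 0.2, -169.9]
force: [-0.6, -0.6, 0.2]
gripper_width: 36.6
gripper_force: 0.0
```

Run:
```python
from h import *
np.set_printoptions(precision=2,suppress=True)
for i in range(3):
    s=env.state(); print(tod(s["ee_pos"]),s["ee_rot"],s["gripper_width"],s["force"],s["time_s"]); env.grab_frame("wrist")
```

```text
[-45.15   0.84 101.45] [-179.97    0.16 -169.87] 36.56380743676662 [-0.59 -0.64  0.23] 3.65
[-45.13   0.69 101.27] [-179.97    0.14 -169.87] 36.57315525508616 [-0.18 -0.33  0.05] 3.7
[-45.15   0.49 101.06] [-179.98    0.12 -169.87] 36.448382720243735 [-0.5  -0.59  0.04] 3.75
```

>>> {"fn": "move_arm", "kwargs": {"plan": [[[0.03, -0.1, -0.4], 0, 0.75], [[0, 0, 0], 0, 0.8], [[0, 0, 0], 0, 0.85], [[0, 0, 0], 0, 0.88], [[0, 0, 0], 0, 0.9]], "squeeze": 8}}

```text
time_s: 4.3
ee_pos: [493.4, -21.3, 96.0]
ee_rot: [-180.0, 0.0, -169.9]
force: [0.3, -1.9, -1.0]
gripper_width: 9.3
gripper_force: 2.0
```

>>> {"fn": "move_arm", "kwargs": {"plan": [[[0, 0, 0], 0, 0.92], [[0, 0, 0], 0, 0.94], [[0, 0, 0], 0, 0.96], [[0, 0, 0], 0, 1.0]]}}

```text
time_s: 4.7
ee_pos: [493.4, -21.1, 96.0]
ee_rot: [-180.0, 0.0, -169.9]
force: [1.1, -1.8, 0.6]
gripper_width: 8.7
gripper_force: 7.3
```

>>> {"fn": "move_arm", "kwargs": {"plan": [[[0, 0, 0], 0, 1.0], [[0, 0, 0], 0, 1.0], [[0, 0, 0.1], 0, 1.0], [[-0.01, 0.04, 0.1], 0, 1.0], [[0, 0, 0], 0, 1.0]], "squeeze": 30}}

```text
time_s: 5.2
ee_pos: [492.7, -20.4, 97.7]
ee_rot: [180.0, -0.1, -169.9]
force: [-0.3, 0.2, -3.8]
gripper_width: 7.4
gripper_force: 27.1
```

```bash
cat >> h.py <<'E'
def lid(c="top"):
    "pitch and lead height of lid from a fit of the hood's outer face and lid top ahead of it"
    p=env.grab_frame(c); D=tod(cloud(p)); s=env.state()
    t=tod(s["ee_pos"]); print("tcp",t.round(1),"F",(RD.T@s["force"]).round(1),"w",round(s["gripper_width"],1),s["gripper_force"],s["time_s"])
    return p,D
def lead(D,x0=-14,x1=-9):
    m=(D[...,0]>x0)&(D[...,0]<x1)&(abs(D[...,1])<52)&(D[...,2]>55)&(D[...,2]<90)
    return np.round(np.median(D[m][:,2]),1),m.sum()
E
python3 - <<'E'
from h import *
for c in ["top","scene"]:
    p,D=lid(c)
    for x in range(-36,12,4): print(x,lead(D,x,x+4),end=' ')
    print()
E
```

```text
tcp [-44.9  -0.5  97.6] F [-0.2 -1.1 -4. ] w 7.2 27.093796133995056 5.25
-36 (np.float64(nan), np.int64(0)) -32 (np.float64(nan), np.int64(0)) -28 (np.float64(nan), np.int64(0)) -24 (np.float64(nan), np.int64(0)) -20 (np.float64(nan), np.int64(0)) -16 (np.float64(nan), np.int64(0)) -12 (np.float64(nan), np.int64(0)) -8 (np.float64(nan), np.int64(0)) -4 (np.float64(nan), np.int64(0)) 0 (np.float64(nan), np.int64(0)) 4 (np.float64(nan), np.int64(0)) 8 (np.float64(nan), np.int64(0)) 
tcp [-44.9  -0.5  97.6] F [-0.3  0.4 -3.5] w 7.2 27.095362320542336 5.3
-36 (np.float64(85.5), np.int64(18)) -32 (np.float64(82.2), np.int64(19)) -28 (np.float64(73.4), np.int64(17)) -24 (np.float64(67.8), np.int64(21)) -20 (np.float64(66.5), np.int64(30)) -16 (np.float64(66.5), np.int64(33)) -12 (np.float64(65.2), np.int64(20)) -8 (np.float64(62.9), np.int64(30)) -4 (np.float64(66.0), np.int64(35)) 0 (np.float64(64.7), np.int64(31)) 4 (np.float64(59.6), np.int64(31)) 8 (np.float64(59.7), np.int64(38))
  return _methods._mean(a, axis=axis, dtype=dtype,
  ret = ret.dtype.type(ret / rcount)
```

>>> {"fn": "move_arm", "kwargs": {"plan": [[[-0.01, 0.03, 0.1], 0, 1.0], [[-0.01, 0.03, 0.1], 0, 1.0], [[-0.01, 0.03, 0.1], 0, 1.0], [[-0.01, 0.03, 0.1], 0, 1.0], [[0, 0.03, 0.1], 0, 1.0]], "squeeze": 30}}

```text
time_s: 5.8
ee_pos: [492.5, -18.9, 102.8]
ee_rot: [180.0, -0.0, -169.9]
force: [0.1, 1.0, -7.3]
gripper_width: 7.6
gripper_force: 29.6
```

```bash
python3 - <<'E' 2>/dev/null
from h import *
for c in ["scene"]:
    p,D=lid(c)
    for x in range(-36,12,4): print(x,*lead(D,x,x+4),end=' | ')
cv2.imwrite("pics/lift.png",cv2.resize(p["frame"][160:260,190:320],None,fx=6,fy=6,interpolation=cv2.INTER_CUBIC)[:,:,::-1])
E
```

```text
tcp [-46.5  -0.5 102.8] F [-2.4 -0.4 -7.1] w 7.6 29.578307569026947 5.85
-36 86.1 8 | -32 84.2 14 | -28 80.6 22 | -24 75.3 20 | -20 72.9 32 | -16 72.8 35 | -12 71.6 21 | -8 63.6 30 | -4 66.9 41 | 0 65.5 31 | 4 59.6 34 | 8 58.4 40 |
```

View pics/lift.png

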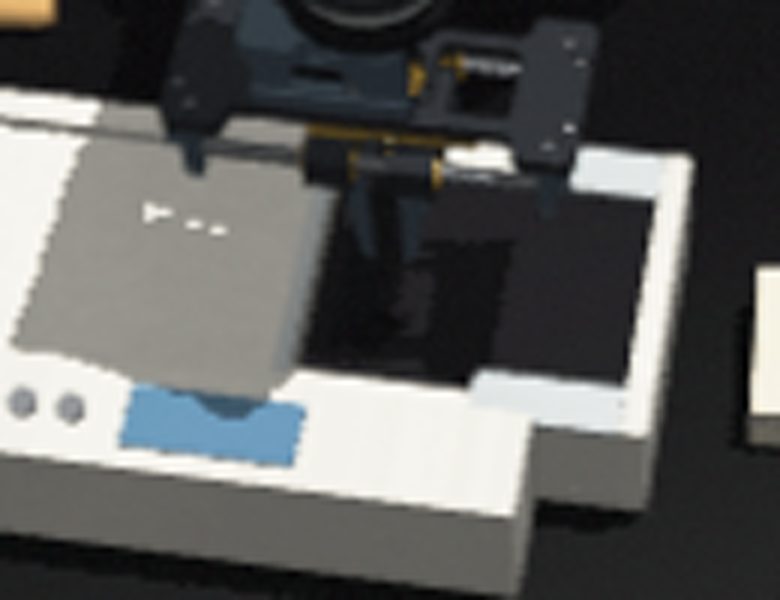

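The picture shows the lid lifted at its leading end. The fingers are on the hood at (385,240), and the lip is at (310,280). Before going further I'll check the lid's pitch.

```bash
python3 - <<'E' 2>/dev/null
from h import *
for c in ["scene","top"]:
    p,D=lid(c)
    for x in range(-156,-56,8):
        m=(D[...,0]>x)&(D[...,0]<x+8)&(abs(D[...,1])<45)&(D[...,2]>55)&(D[...,2]<80)
        print(x,np.round(np.median(D[m][:,2]),1),m.sum(),end=' | ')
    print()
E
```

```text
tcp [-46.4  -0.5 102.7] F [-2.   0.6 -6.9] w 8.1 29.46183755993843 5.9
-156 70.8 78 | -148 70.7 76 | -140 71.0 77 | -132 71.2 77 | -124 71.4 79 | -116 71.3 74 | -108 71.4 73 | -100 71.6 79 | -92 72.2 74 | -84 71.6 75 | -76 72.1 78 | -68 71.4 79 | -60 71.9 61 | 
tcp [-46.4  -0.5 102.6] F [-1.5  0.7 -8.3] w 7.5 29.413867592811584 5.95
-156 71.8 107 | -148 72.2 107 | -140 72.1 104 | -132 72.1 71 | -124 72.9 31 | -116 72.7 33 | -108 71.9 39 | -100 72.4 31 | -92 73.0 41 | -84 73.0 19 | -76 nan 0 | -68 nan 0 | -60 nan 0 |
```

The lid rose almost level: its tail is up about 5, because the pinch stops it from pitching. I'll relax the grip so the tail sags back onto the ledge.

>>> {"fn": "move_arm", "kwargs": {"plan": [[[0, 0, 0], 0, 1.0], [[0, 0, 0], 0, 1.0]], "squeeze": 20}}

```text
time_s: 6.15
ee_pos: [492.5, -18.9, 102.8]
ee_rot: [180.0, -0.0, -169.9]
force: [-1.0, 1.2, -7.0]
gripper_width: 8.2
gripper_force: 20.4
```

>>> {"fn": "move_arm", "kwargs": {"plan": [[[0, 0, 0], 0, 1.0], [[0, 0, 0], 0, 1.0]], "squeeze": 15}}

```text
time_s: 6.35
ee_pos: [493.0, -19.3, 103.2]
ee_rot: [-180.0, 0.0, -169.9]
force: [-1.3, 0.9, -4.5]
gripper_width: 8.5
gripper_force: 15.1
```

```bash
cat >> h.py <<'E'
def prof(c="scene",a=-156,b=30,st=12,lo=55,hi=85):
    p,D=lid(c)
    for x in range(a,b,st):
        m=(D[...,0]>x)&(D[...,0]<x+st)&(abs(D[...,1])<45)&(D[...,2]>lo)&(D[...,2]<hi)
        if m.sum()>5: print(x+st//2,np.round(np.median(D[m][:,2]),1),end=' | ')
    print(); return p,D
E
python3 -c "
from h import *
prof()"
```

```text
tcp [-45.9  -0.  103.2] F [-1.1 -0.7 -4.9] w 8.1 15.120254382491112 6.4
-150 70.2 | -138 70.9 | -126 71.0 | -114 70.9 | -102 71.6 | -90 71.9 | -78 72.1 | -66 72.4 | -54 71.8 | -42 72.5 | -30 82.2 | -18 73.8 | -6 67.4 | 6 61.6 | 18 59.5 | 30 59.8 |
```

>>> {"fn": "move_arm", "kwargs": {"plan": [[[0, 0, 0], 0, 1.0], [[0, 0, 0], 0, 1.0], [[0, 0, 0], 0, 1.0]], "squeeze": 12}}

```text
time_s: 6.7
ee_pos: [493.1, -19.2, 103.2]
ee_rot: [-180.0, 0.0, -169.9]
force: [-0.4, -0.8, -3.7]
gripper_width: 8.5
gripper_force: 12.0
```

```bash
python3 -c "
from h import *
prof(); prof('top')"
```

```text
tcp [-46.   -0.  103.2] F [ 0.2  0.3 -3.3] w 8.6 11.998431980609894 6.75
-150 70.8 | -138 70.9 | -126 70.7 | -114 71.2 | -102 71.6 | -90 71.2 | -78 72.3 | -66 71.8 | -54 72.6 | -42 72.5 | -30 83.5 | -18 74.1 | -6 67.6 | 6 61.3 | 18 59.9 | 30 60.3 | 
tcp [-4.610e+01 -1.000e-01  1.031e+02] F [ 0.4 -0.  -3.6] w 8.3 11.968745291233063 6.8
-150 71.4 | -138 71.7 | -126 71.2 | -114 72.0 | -102 72.1 | -90 72.6 | -78 73.0 |
```

>>> {"fn": "move_arm", "kwargs": {"plan": [[[0, 0, 0], 0, 1.0], [[0, 0, 0], 0, 1.0]], "squeeze": 9}}

```text
time_s: 7.0
ee_pos: [492.9, -19.1, 103.1]
ee_rot: [180.0, 0.0, -169.9]
force: [-0.5, -0.3, -2.4]
gripper_width: 8.9
gripper_force: 8.4
```

>>> {"fn": "move_arm", "kwargs": {"plan": [[[0, 0, 0], 0, 1.0], [[0, 0, 0], 0, 1.0]], "squeeze": 7}}

```text
time_s: 7.2
ee_pos: [492.9, -19.1, 103.0]
ee_rot: [180.0, 0.0, -169.9]
force: [0.3, -0.5, -3.3]
gripper_width: 9.2
gripper_force: 6.6
```

```bash
python3 -c "
from h import *
prof(); prof('top')"
```

```text
tcp [-4.610e+01 -1.000e-01  1.031e+02] F [-0.4  0.7 -2.6] w 8.9 6.602373272180557 7.25
-150 65.8 | -138 66.5 | -126 67.3 | -114 67.6 | -102 69.5 | -90 69.3 | -78 69.9 | -66 71.4 | -54 71.6 | -42 71.5 | -30 82.2 | -18 75.3 | -6 68.8 | 6 60.9 | 18 59.2 | 30 59.6 | 
tcp [-46.1  -0.2 103. ] F [-0.3  1.  -3.6] w 9.0 6.60044576972723 7.3
-150 66.5 | -138 67.4 | -126 68.0 | -114 68.5 | -102 69.9 | -90 70.1 | -78 70.4 |
```

The tail is back on the ledge and the leading end clears the lip by about 3. Now I'll slide it gently.

>>> {"fn": "move_arm", "kwargs": {"plan": [[[0.05, -0.25, 0], 0, 1.0], [[0.05, -0.25, 0], 0, 1.0], [[0.09, -0.49, 0], 0, 1.0], [[0.09, -0.49, 0], 0, 1.0], [[0, 0, 0], 0, 1.0]], "squeeze": 8}}

```text
time_s: 7.8
ee_pos: [495.8, -34.7, 103.0]
ee_rot: [-180.0, 0.0, -169.9]
force: [0.7, -1.4, -2.4]
gripper_width: 9.2
gripper_force: 7.5
```

```bash
python3 -c "
from h import *
prof(b=60)"
```

```text
tcp [-3.06e+01 -1.00e-01  1.03e+02] F [-0.1  0.5 -3. ] w 9.2 7.497134618461132 7.85
-138 65.9 | -126 66.8 | -114 67.5 | -102 67.9 | -90 68.8 | -78 69.1 | -66 69.5 | -54 71.1 | -42 71.1 | -30 70.9 | -6 77.0 | 6 72.9 | 18 59.1 | 30 59.6 | 42 59.7 | 54 60.0 |
```

The lid is moving smoothly and its leading end is over the lip. I'll slide it further.

>>> {"fn": "move_arm", "kwargs": {"plan": [[[0.09, -0.49, 0], 0, 1.0], [[0.09, -0.49, 0], 0, 1.0], [[0.09, -0.49, 0], 0, 1.0], [[0.09, -0.49, 0], 0, 1.0], [[0.09, -0.49, 0], 0, 1.0]]}}

```text
time_s: 8.35
ee_pos: [500.5, -58.2, 103.6]
ee_rot: [179.9, 0.1, -169.9]
force: [-0.2, 2.8, 2.8]
gripper_width: 8.7
gripper_force: 7.4
```

>>> {"fn": "move_arm", "kwargs": {"plan": [[[0.05, -0.25, 0], 0, 1.0], [[0, 0, 0], 0, 1.0], [[0, 0, -0.1], 0, 1.0], [[0, 0, 0], 0, 1.0]]}}

```text
time_s: 8.75
ee_pos: [501.1, -61.0, 103.4]
ee_rot: [-180.0, 0.1, -169.9]
force: [-1.6, 2.7, 9.6]
gripper_width: 9.0
gripper_force: 9.1
```

```bash
python3 -c "
from h import *
prof(b=70)"
```

```text
tcp [ -3.4   0.6 103.4] F [-2.8 -1.7 10.2] w 8.9 9.059886150062084 8.8
-114 71.3 | -102 71.7 | -90 71.7 | -78 71.5 | -66 72.3 | -54 71.9 | -42 72.2 | -30 72.1 | -18 72.1 | -6 72.2 | 18 77.7 | 30 72.4 | 42 59.9 | 54 60.1 | 66 60.0 |
```

The lid has gone level on the lip and I'm pressing down by about 10 N. I'll raise slightly and open the fingers so it settles freely.

>>> {"fn": "move_arm", "kwargs": {"plan": [[[0, 0, 0.1], 0, 1.0], [[0, 0, 0], 0, 0.88], [[0, 0, 0], 0, 0.82], [[0, 0, 0], 0, 0.8], [[0, 0, 0], 0, 0.8]], "squeeze": 5}}

```text
time_s: 9.3
ee_pos: [500.5, -61.1, 102.7]
ee_rot: [-180.0, -0.0, -169.9]
force: [0.5, 0.1, 0.9]
gripper_width: 18.4
gripper_force: 0.0
```

```bash
python3 -c "
from h import *
p,D=prof(b=70)
q=hood(p); q=q[q[:,2]>100]; print(np.percentile(q,[5,50,95],axis=0).round(1))
"
```

```text
tcp [-3.500e+00 -1.000e-01  1.027e+02] F [-0.4  0.5  0.2] w 18.5 0.0 9.35
-114 65.6 | -102 66.5 | -90 67.3 | -78 67.8 | -66 69.4 | -54 69.1 | -42 70.1 | -30 71.5 | -18 72.5 | -6 71.9 | 18 78.8 | 30 74.8 | 42 61.0 | 54 60.4 | 66 59.5 | 
[[-21.4  -9.  100.8]
 [ -1.3  17.  109.9]
 [ 11.   36.2 117.4]]
```

>>> {"fn": "move_arm", "kwargs": {"plan": [[[0, 0, 0], 0, 0.6], [[0, 0, 0], 0, 0.4], [[0, 0, 0], 0, 0.35], [[0, 0, -0.7], 0, 0.35], [[0, 0, -0.7], 0, 0.35]]}}

```text
time_s: 9.85
ee_pos: [500.6, -60.9, 88.5]
ee_rot: [180.0, 0.0, -169.9]
force: [0.4, 0.3, 0.2]
gripper_width: 55.5
gripper_force: 0.0
```

>>> {"fn": "move_arm", "kwargs": {"plan": [[[0.09, -0.49, 0], 0, 0.35], [[0.09, -0.49, 0], 0, 0.35], [[0.09, -0.49, 0], 0, 0.35], [[0.09, -0.49, 0], 0, 0.35], [[0, 0, 0], 0, 0.35]]}}

```text
time_s: 10.35
ee_pos: [504.5, -81.3, 89.1]
ee_rot: [-180.0, 0.0, -169.9]
force: [0.4, 0.1, -0.3]
gripper_width: 58.9
gripper_force: 0.0
```

```bash
python3 -c "
from h import *
p,D=prof(b=80)
cv2.imwrite('pics/push.png',cv2.resize(p['frame'][160:260,170:320],None,fx=5,fy=5,interpolation=cv2.INTER_CUBIC)[:,:,::-1])
"
```

```text
tcp [16.7  0.2 89.1] F [ 0.3 -0.6 -0.5] w 59.4 0.0 10.4
-114 65.9 | -102 66.6 | -90 67.4 | -78 67.7 | -66 68.9 | -54 69.3 | -42 70.3 | -30 71.0 | -18 72.1 | -6 72.5 | 18 80.7 | 30 75.2 | 42 59.2 | 54 60.3 | 66 59.8 | 78 59.6 |
```

View pics/push.png

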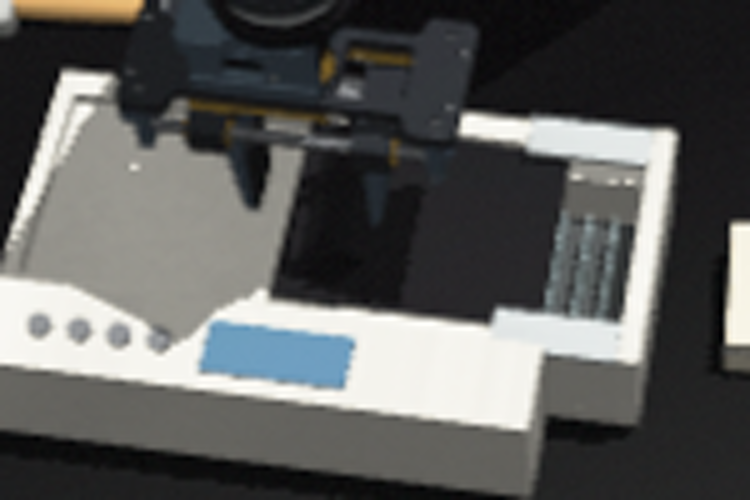

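The rear finger at (375,210) is under the hood, and the well is showing at (590,250). Now I'll push.

>>> {"fn": "move_arm", "kwargs": {"plan": [[[0.09, -0.49, 0], 0, 0.35], [[0.09, -0.49, 0], 0, 0.35], [[0.09, -0.49, 0], 0, 0.35], [[0.09, -0.49, 0], 0, 0.35], [[0.09, -0.49, 0], 0, 0.35]]}}

```text
time_s: 10.9
ee_pos: [508.5, -104.3, 89.1]
ee_rot: [179.9, -0.0, -169.9]
force: [-1.3, 6.8, 4.8]
gripper_width: 59.7
gripper_force: 3.6
```

>>> {"fn": "move_arm", "kwargs": {"plan": [[[0.09, -0.49, 0], 0, 0.35], [[0.09, -0.49, 0], 0, 0.35], [[0, 0, 0], 0, 0.35]]}}

```text
time_s: 11.2
ee_pos: [510.6, -115.7, 88.9]
ee_rot: [-179.9, -0.0, -169.9]
force: [-1.4, 1.5, 0.8]
gripper_width: 59.5
gripper_force: 0.4
```

```bash
python3 -c "
from h import *
p,D=prof(a=-120,b=140)
"
```

```text
tcp [51.9  0.2 88.9] F [-0.6 -0.5  0.8] w 59.4 0.3988570533692837 11.25
-90 74.5 | -78 75.5 | -66 74.7 | -54 75.1 | -42 73.8 | -30 74.1 | -18 72.8 | -6 72.5 | 6 72.6 | 18 72.3 | 30 71.7 | 42 79.7 | 54 71.5 | 66 61.0 | 78 60.0 | 90 59.1 | 102 59.7 | 114 59.9 | 126 59.6 | 138 59.0 |
```

>>> {"fn": "move_arm", "kwargs": {"plan": [[[0.09, -0.49, 0], 0, 0.35], [[0.09, -0.49, 0], 0, 0.35], [[0.09, -0.49, 0], 0, 0.35], [[0.09, -0.49, 0], 0, 0.35], [[0.09, -0.49, 0], 0, 0.35]]}}

```text
time_s: 11.75
ee_pos: [515.0, -139.9, 88.9]
ee_rot: [180.0, -0.0, -169.9]
force: [0.3, 0.0, -1.2]
gripper_width: 59.4
gripper_force: 0.5
```

>>> {"fn": "move_arm", "kwargs": {"plan": [[[0.09, -0.49, 0], 0, 0.35], [[0.09, -0.49, 0], 0, 0.35], [[0.09, -0.49, 0], 0, 0.35], [[0.09, -0.49, 0], 0, 0.35], [[0, 0, 0], 0, 0.35]]}}

```text
time_s: 12.25
ee_pos: [519.0, -159.8, 89.1]
ee_rot: [-180.0, 0.0, -169.9]
force: [1.1, -0.5, -0.6]
gripper_width: 59.5
gripper_force: 0.0
```

```bash
python3 -c "
from h import *
p,D=prof(a=-120,b=180)
"
```

```text
tcp [96.6  0.6 89.2] F [ 0.1 -0.7 -0.5] w 59.2 0.0 12.3
-42 75.1 | -30 75.2 | -18 74.1 | -6 73.5 | 6 72.5 | 18 70.7 | 30 70.3 | 42 69.9 | 54 69.6 | 66 68.6 | 78 66.3 | 90 74.9 | 102 65.8 | 114 59.7 | 126 60.0 | 138 60.2 | 150 59.5 | 162 59.7 | 174 60.6 |
```

It has tipped forward, with its nose on the deck. I'll push the remaining 55–58.

>>> {"fn": "move_arm", "kwargs": {"plan": [[[0.09, -0.49, 0], 0, 0.35], [[0.09, -0.49, 0], 0, 0.35], [[0.09, -0.49, 0], 0, 0.35], [[0.09, -0.49, 0], 0, 0.35], [[0.09, -0.49, 0], 0, 0.35]]}}

```text
time_s: 12.8
ee_pos: [523.1, -183.8, 88.9]
ee_rot: [180.0, -0.0, -169.9]
force: [0.4, 1.3, -0.6]
gripper_width: 59.4
gripper_force: 0.6
```

>>> {"fn": "move_arm", "kwargs": {"plan": [[[0.09, -0.49, 0], 0, 0.35], [[0.09, -0.49, 0], 0, 0.35], [[0.09, -0.49, 0], 0, 0.35], [[0.07, -0.4, 0], 0, 0.35], [[0, 0, 0], 0, 0.35]]}}

```text
time_s: 13.3
ee_pos: [526.8, -202.9, 89.1]
ee_rot: [-180.0, 0.0, -169.9]
force: [-0.2, 0.6, 0.1]
gripper_width: 59.4
gripper_force: 0.0
```

```bash
python3 -c "
from h import *
p,D=prof(a=-66,b=186)
"
```

```text
tcp [140.5   0.7  89.2] F [ 0.5 -0.3  0.1] w 59.2 0.0 13.35
0 67.7 | 12 71.7 | 24 71.1 | 36 71.0 | 48 70.3 | 60 69.7 | 72 69.3 | 84 68.6 | 96 68.0 | 108 67.5 | 120 67.0 | 132 77.8 | 144 66.1 | 156 60.4 | 168 59.9 | 180 64.8 |
```

>>> {"fn": "move_arm", "kwargs": {"plan": [[[0.05, -0.3, 0], 0, 0.35], [[0.05, -0.3, 0], 0, 0.35], [[0.05, -0.25, 0], 0, 0.35], [[0.04, -0.2, 0], 0, 0.35], [[0, 0, 0], 0, 0.35]]}}

```text
time_s: 13.85
ee_pos: [528.4, -212.9, 89.0]
ee_rot: [-180.0, 0.0, -169.9]
force: [-0.2, 0.3, -0.9]
gripper_width: 59.4
gripper_force: 0.4
```

```bash
python3 -c "
from h import *
p,D=prof(a=-18,b=186)
"
```

```text
tcp [150.9   0.6  89. ] F [-0.3 -0.7 -0.9] w 59.5 0.2895822445861995 13.9
0 65.0 | 12 62.3 | 24 65.4 | 36 65.4 | 48 65.1 | 60 65.7 | 72 66.4 | 84 65.9 | 96 65.8 | 108 65.2 | 120 64.7 | 132 65.5 | 144 77.0 | 156 65.8 | 168 60.2 | 180 66.0 |
```

The lid lies flat. Now I'll back off and raise clear.

>>> {"fn": "move_arm", "kwargs": {"plan": [[[-0.1, 0.5, 0], 0, 0.35], [[-0.02, 0.1, 2], 0, 0.35], [[0, 0, 4], 0, 0.35], [[0, 0, 4.5], 0, 0.35], [[0, 0, 4.5], 0, 0.35]]}}

```text
time_s: 14.4
ee_pos: [526.9, -206.3, 240.5]
ee_rot: [-180.0, -0.0, -169.9]
force: [1.4, -1.1, 0.1]
gripper_width: 59.7
gripper_force: 0.0
```

>>> {"fn": "move_arm", "kwargs": {"plan": [[[-3, 3, 2], 0, 0.35], [[-3, 3, 2], 0, 0.35], [[-3, 3, 2], 0, 0.35], [[0, 0, 0], 0, 0.35]]}}

```text
time_s: 14.8
ee_pos: [435.2, -114.3, 302.5]
ee_rot: [-179.9, 0.3, -169.7]
force: [1.1, -0.6, 0.3]
gripper_width: 59.1
gripper_force: 0.0
```

```bash
python3 -c "
from h import *
p,D=prof(a=-18,b=186)
save(p,'end')
p=env.grab_frame('top')
for l in ['mailer','slide_box','amber','beaker','jar','brush','rack']:
    print(l,[(np.round(d['point']),round(d['score'],2)) for d in env.landmark_of(p,l)][:2])
"
```

```text
tcp [ 38.9 -72.6 301. ] F [ 0.9 -0.3 -0.3] w 59.4 0.0 14.85
0 64.5 | 12 62.2 | 24 65.7 | 36 66.1 | 48 65.8 | 60 65.7 | 72 65.5 | 84 65.7 | 96 65.6 | 108 65.2 | 120 65.5 | 132 65.7 | 144 76.3 | 156 65.8 | 168 59.8 | 180 66.4 | 
mailer [(array([332., 249.]), 0.74), (array([375., 120.]), 0.51)]
slide_box [(array([225., 232.]), 0.6)]
amber [(array([158., 150.]), 0.6), (array([316., 205.]), 0.6)]
beaker [(array([217., 126.]), 0.64)]
jar []
brush [(array([422., 253.]), 0.91)]
rack [(array([375., 122.]), 0.88)]
```

View pics/end.png

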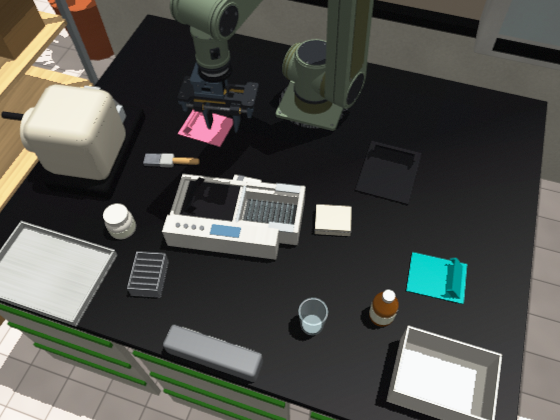

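The final picture shows the lid flat on the deck at (212,195) and the well open at (270,212). Everything else is where it stood, and the arm is clear.

```bash
python3 -c "
from workcell import env
print(env.job_done())"
```

```text
the job is handed in; nothing more can be done
None
```

The slide dryer is open: the black lid lies flat on the parking deck with its tail past the lip, nothing else on the bench appears to have moved, and the job was handed in at about 15 s. The moves allow no tilting, so I pinched the hood's edge with one upright finger under it instead of leaning the fingers; while lifting and sliding, the lid briefly went level against the groove roofs (up to about 10 N at the wrist) before I eased it.

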